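Release the orange mill ball

TASK

Push the grey catch tray fully home under the ball rack, then press down the blue paddle at the back of the orange ball's lane so that its gate lifts, keep it down until the ball has rolled out into the tray, and let the paddle come up again. Use only the fingertips on the tray and the paddle: do not touch or pick up any ball, leave the white and the steel ball behind their gates, and leave the jars where they stand.

Things in the scene. Friction and masses are not known exactly. Their poses are not given: they have to be found in the camera images.
- ball_rack: Fixed plywood rack, 194 mm wide, 135 mm high, on a riser shelf 75 mm above the bench. Origin on the riser top under the gates, midway across; +x points from the tray side (near the robot) to the paddle side, +y to its left, z up. Three sloping lanes at y = 64, 0 and -64 mm hold one 36 mm ball each, leaning on its lane's gate; it rolls towards -x when the gate lifts.
- catch_tray (a joint): Grey catch tray (66 x 200 mm, 46 mm high, open top) in front of the lanes, sliding along the rack's x axis on runners. Value in m: 0 = fully home against the rack (an end stop), up to 0.06 = pulled out towards the robot. It slides with about 2 N of friction and stays where it is left; a ball released while it is out falls behind it.
- tray_push (a point): Centre of the outer face of the white push plate on the tray's front (plate 70 mm wide, from 9 to 59 mm above the riser top; this point is 33 mm above the riser top). The face looks along the rack's -x; with the tray home it lies 77.5 mm in front of the rack's origin.
- tray_in (a point): Centre of the tray's inner floor, 5 mm above the riser top; axes as the rack's. Inside, the tray is 58 mm (x) by 192 mm (y).
- orange_ball_center (a point): Centre of the orange mill ball, 36 mm across, 60 g. It starts in one of the three lanes (any), its centre 85 mm above the riser top.
- white_ball_center (a point): Centre of the white porcelain ball, 36 mm across, in another lane.
- steel_ball_center (a point): Centre of the dark steel ball, 36 mm across, in the remaining lane.
- gate_left (a joint): Rocking lever of the left (+y) lane, pivoted 118 mm above the riser top on a cross shaft 55 mm behind the gates. Value in rad: 0 = gate down, 0.46 = paddle fully down (stop) and gate fully up; the ball passes from about 0.4. A spring returns it when let go.
- paddle_left (a point): Centre of the top of the blue paddle (40 x 44 mm, ribbed) at the far end of that lever, left (+y) lane; 128 mm above the riser top at rest, 105 mm behind the rack's origin. Sinks about 23 mm to its stop; 3 N to start, 8 N at the stop.
- gate_mid (a joint): Rocking lever of the middle lane, pivoted 118 mm above the riser top on a cross shaft 55 mm behind the gates. Value in rad: 0 = gate down, 0.46 = paddle fully down (stop) and gate fully up; the ball passes from about 0.4. A spring returns it when let go.
- paddle_mid (a point): Centre of the top of the blue paddle (40 x 44 mm, ribbed) at the far end of that lever, middle lane; 128 mm above the riser top at rest, 105 mm behind the rack's origin. Sinks about 23 mm to its stop; 3 N to start, 8 N at the stop.
- gate_right (a joint): Rocking lever of the right (-y) lane, pivoted 118 mm above the riser top on a cross shaft 55 mm behind the gates. Value in rad: 0 = gate down, 0.46 = paddle fully down (stop) and gate fully up; the ball passes from about 0.4. A spring returns it when let go.
- paddle_right (a point): Centre of the top of the blue paddle (40 x 44 mm, ribbed) at the far end of that lever, right (-y) lane; 128 mm above the riser top at rest, 105 mm behind the rack's origin. Sinks about 23 mm to its stop; 3 N to start, 8 N at the stop.
- powder_jar_yellow: White jar with yellow cap, 57 mm across, 66 mm high; bystander, origin at the centre of its underside.
- powder_jar_pink: White jar with pink cap, 57 mm across, 66 mm high; bystander, origin at the centre of its underside.
- powder_jar_green: White jar with green cap, 57 mm across, 66 mm high; bystander, origin at the centre of its underside.
- black_jar: Black jar, 69 mm across, 90 mm high; bystander, origin at the centre of its underside.

How it is judged:
On the way, in this order (a step that is already met when the one before it is completed fails the run):
1. the tray is fully home while the orange ball is still in its lane (value of joint catch_tray below 0.005 m and distance of orange_ball_center from where it was at the start of the episode below 0.02 m), for 0.1 s.
2. a paddle is pressed by the fingers and its gate is lifted, with the tray home (value of joint catch_tray below 0.005 m and ((value of joint gate_left above 0.25 rad and contact force between the fingers and gate_left above 0.5 N) or (value of joint gate_mid above 0.25 rad and contact force between the fingers and gate_mid above 0.5 N) or (value of joint gate_right above 0.25 rad and contact force between the fingers and gate_right above 0.5 N))), for 0.1 s.
3. the orange ball is in the tray (z of orange_ball_center in the frame of tray_in below 0.03 m and x of orange_ball_center in the frame of tray_in between -0.035 and 0.035 m and y of orange_ball_center in the frame of tray_in between -0.1 and 0.1 m), for 0.2 s.
At the end, for the whole second after the job is handed in: The orange ball lies at rest in the catch tray, the tray is home within 5 mm, all three gates are down again (within 0.05 rad), and the white and the steel ball are within 20 mm of where they began (all of step 3 and value of joint catch_tray below 0.005 m and distance of each of white_ball_center, steel_ball_center from where it was at the start of the episode below 0.02 m and value of joint each of gate_left, gate_mid, gate_right below 0.05 rad and linear speed of orange_ball below 0.05 m/s); the robot touches nothing.
It fails at once if a finger or the arm touches a ball, or the orange ball is lifted (contact force between any of the fingers, the arm and orange_ball above 0.5 N or contact force between any of the fingers, the arm and white_ball above 0.5 N or contact force between any of the fingers, the arm and steel_ball above 0.5 N or height (world z) of orange_ball_center above 0.195 m).
It fails at once if the white or the steel ball is let out (not (distance of each of white_ball_center, steel_ball_center from where it was at the start of the episode below 0.02 m)).
It fails at once if a jar is moved by more than 30 mm (distance of any of powder_jar_yellow, powder_jar_pink, powder_jar_green, black_jar from where it was at the start of the episode above 0.03 m).
It fails at once if the orange ball falls beside the tray (height (world z) of orange_ball_center below 0.11 m and not (z of orange_ball_center in the frame of tray_in below 0.03 m and x of orange_ball_center in the frame of tray_in between -0.035 and 0.035 m and y of orange_ball_center in the frame of tray_in between -0.1 and 0.1 m)).
It also fails if it takes over 42 s, if anything falls off the work surface, if the arm or the gripper's body presses on something with over 40 N, if the wrist force passes 120 N, or if a joint passes its speed limit or range.

ROBOT

A 7-joint arm with a two-finger parallel gripper is mounted at the origin on a cart in front of the work surface, level with it; the furniture and walls round the work are solid. World frame = base frame: x ahead of the robot, y to its left, z up, the work surface at z = 0. Lengths are in m, angles in rad, forces in N, time in s.
With the tool pointing down it reaches from about 0.425 to 0.825 m from the base axis. Payload 3.6 kg.
Tool frame: the origin (TCP) lies on the centre line of the jaws, within the pads' length; the fingertips stand 11 mm ahead of it and the grasp point (between the pads) lies 8 mm behind it; z points along the fingers, y is the direction in which the jaws open and shut (so a half turn about z gives the same grasp; the last joint's range is limited). The gripper opens to 93 mm and grips with 3 to 60 N. Pads are 15 mm wide; open, the fingers measure 128 mm over their backs; the gripper's body (75 mm by 188 mm) begins 65 mm behind the grasp point.
Start: joints at [1.077, 0.615, -0.013, 1.423, 0.008, 1.103, -0.04], TCP at [0.293, -0.58, 0.23] pointing down, gripper open.
Joint ranges: [-3.12, 3.12], [-0.3, 2.06], [-1.34, 1.32], [0.26, 2.42], [-1.36, 4.5], [0.01, 1.98], [-2.84, 2.84]. Speed limits (rad/s): [2.79, 2.79, 3.14, 3.14, 3.14, 3.14, 3.14].

INTERFACE

Orientations are given as a rotation vector (axis times angle).
In Python, from bench import * gives the robot as it stands.
- The arm moves only by the tool carry_out, never from a script. Its argument "deltas" is a list of rows, each a list of 7 numbers: the turn, a rotation vector about the tool's x, y, z as a fraction of full scale, then the shift along the tool's x, y, z as a fraction of full scale, then the gripper's target within -1 to 1 (shut at 1, half-way at 0, fully open at -1). In form: [[wx, wy, wz, dx, dy, dz, grip], ...]. A call has 1 to 5 rows; each row is the pose to reach, as a shift and turn from the pose commanded when the call began, along the tool's axes at that moment, turning the shorter way round; what a row does not reach only later rows make up. Full scale, the value 1, is 400 mm for a shift and 360 degrees for a turn. A row lasts 1/8 s, in which the tool goes at most 62.5 mm and 10.7 degrees, less where a joint would pass 70% of its speed; a pose out of reach is approached as far as the arm can. A call with a number of a shift or a turn outside -1 to 1 is refused whole. A call with a gripper value outside its range is refused whole. The fingers move at their own pace and stop on an object; "newtons" is the grip in N (left out, the last holds). Time passes only in rows, so rows that repeat a pose let the fingers close. It gives the time, the measured TCP pose, the force and the opening at its end, in the units of the state.
- get_obs(): the state, without advancing time (a new reading comes with each control period).
- snapshot(name): name is "scene" or "top" or "wrist"; returns a dict with "color" (384x512x3 uint8, red, green, blue), "z_map" (384x512 float32, m along the optical axis (not along the pixel's ray), 0 where there is no reading), "K" (3x3 intrinsics, pixels), "pose" (4x4, takes a point from camera to world coordinates). Camera axes: x right, y down, z forward; pixel columns grow to the right and rows downward; lengths in m; the calibration is good to about 2 mm. The wrist camera is an equidistant fisheye: a pixel r from the principal point sees the ray r / f radians off the axis. A picture is of the moment at which its call begins.
- sign_off(): hands the job in, once; it reports no verdict.
The state is a dict: "t": time; "qpos": joint angles; "qvel": joint speeds; "joint_torque": joint torques, N m; "position": TCP position; "eef_rot": TCP orientation; "force": force on the tool from outside, world axes, zero at the start; "torque": the same for the moment, N m; "finger_gap": finger opening in m.
Only numpy, scipy, OpenCV 4.12 (cv2) and the standard library are available. Lean on these libraries where they do the work, as an engineer would, in place of code of your own. Each camera call takes 0.05 s, during which the arm holds its last target.

## Working session

There is one attempt and no reset: what is moved stays moved. The work goes in short steps, Python scripts to look and compute and a tool call to move; the robot and the scene stay as the last step left them, time stands still between calls to the robot, and variables do not carry over. Pictures are saved under pics/ and viewed, and the job is handed in when it is done.

Besides the shell and the picture viewer there is one more tool, called as name(argument=value, ...) on one line, values as JSON. carry_out: Moves the arm, as the interface text tells. Shift numbers are shares of 400 mm and turn numbers shares of 360 degrees, none past 1 either way. Its arguments: {"type":"object","properties":{"deltas":{"type":"array"},"newtons":{"type":"number"}},"required":["deltas"]}

```bash
mkdir -p pics; ls
python3 - <<'E'
from bench import *
import cv2,numpy as np
o=get_obs(); print({k:np.round(v,3) for k,v in o.items()})
for n in ["scene","top"]:
    s=snapshot(n); cv2.imwrite(f"pics/{n}0.png",s["color"][:,:,::-1]); np.savez(f"{n}0.npz",**s)
    print(n,s["K"],np.round(s["pose"],3))
E
```

```text
pics
{'t': np.float64(0.0), 'qpos': array([ 1.077,  0.616, -0.013,  1.425,  0.008,  1.103, -0.04 ]), 'qvel': array([ 0.002, -0.   , -0.001, -0.   ,  0.001,  0.002, -0.001]), 'joint_torque': array([-0.0000e+00, -4.5894e+01,  2.0900e-01, -1.6575e+01, -6.1000e-02,
        2.1000e-02,  0.0000e+00]), 'position': array([ 0.293, -0.579,  0.228]), 'eef_rot': array([-3.054e+00, -7.280e-01,  1.000e-03]), 'force': array([ 0.504, -0.094,  0.069]), 'torque': array([ 0.046,  0.016, -0.   ]), 'finger_gap': np.float64(0.093)}
scene [[394.24889941   0.         262.41916106]
 [  0.         394.24889941 187.18610756]
 [  0.           0.           1.        ]] [[-0.481 -0.509  0.713 -0.229]
 [-0.876  0.299 -0.378  0.564]
 [-0.021 -0.807 -0.59   0.708]
 [ 0.     0.     0.     1.   ]]
top [[482.75270515   0.         257.36973092]
 [  0.         482.75270515 198.2861196 ]
 [  0.           0.           1.        ]] [[-0.027 -0.995  0.094  0.373]
 [-1.     0.028  0.005  0.22 ]
 [-0.008 -0.094 -0.996  1.217]
 [ 0.     0.     0.     1.   ]]
```

View pics/scene0.png

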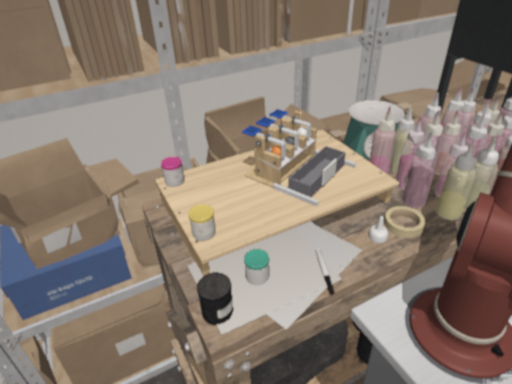

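View pics/top0.png

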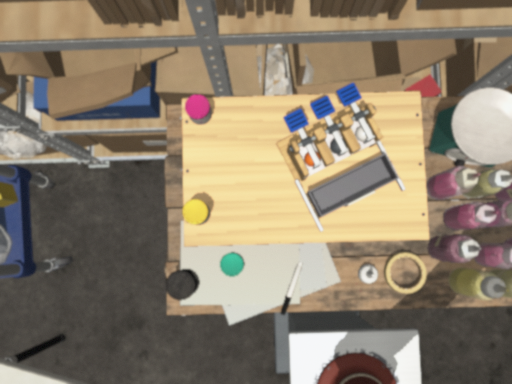

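The scene view shows the rack at about (285,150) with the tray pulled out. In the top view the orange ball is at about (308,158), in the lane furthest left (+y), and its paddle is at about (295,120). Next I'll enlarge the view and fit the rack's pose.

```bash
cat > h.py <<'E'
import numpy as np,cv2
def load(n):
    return dict(np.load(n+".npz"))
def cloud(s):
    h,w=s["z_map"].shape; u,v=np.meshgrid(np.arange(w),np.arange(h)); K=s["K"]; z=s["z_map"]
    P=np.stack([(u-K[0,2])/K[0,0]*z,(v-K[1,2])/K[1,1]*z,z],-1)
    return P@s["pose"][:3,:3].T+s["pose"][:3,3]
def proj(s,p):
    c=(np.atleast_2d(p)-s["pose"][:3,3])@s["pose"][:3,:3]
    return (c[:,:2]/c[:,2:])*[s["K"][0,0],s["K"][1,1]]+s["K"][:2,2]
E
python3 - <<'E'
from h import *
s=load("top0");P=cloud(s);c=s["color"].astype(int)
big=cv2.resize(s["color"][70:240,260:430,::-1],None,fx=3.5,fy=3.5,interpolation=cv2.INTER_CUBIC);cv2.imwrite("pics/topz.png",big)
hsv=cv2.cvtColor(s["color"],cv2.COLOR_RGB2HSV)
m=((hsv[...,0]>105)&(hsv[...,0]<125)&(hsv[...,1]>150)).astype(np.uint8); m[:, :260]=0
n,l,st,ce=cv2.connectedComponentsWithStats(m)
for i in range(1,n):
    if st[i,4]>40:
        q=P[l==i]; print("blue",st[i],ce[i].round(1),np.median(q,0).round(4))
m=((hsv[...,0]>3)&(hsv[...,0]<13)&(hsv[...,1]>180)&(hsv[...,2]>150)).astype(np.uint8); m[:, :260]=0;m[240:]=0
n,l,st,ce=cv2.connectedComponentsWithStats(m)
for i in range(1,n):
    if st[i,4]>15: print("orange",st[i],ce[i].round(1),np.median(P[l==i],0).round(4))
for nm,(u,v) in dict(pink=(197,107),yel=(195,211),grn=(232,264),blk=(182,284),riser=(240,180),traymid=(352,186)).items():
    print(nm,np.median(P[v-2:v+3,u-2:u+3].reshape(-1,3),0).round(3))
E
```

```text
blue [338  84  22  21 283] [348.3  94. ] [0.6886 0.0246 0.2036]
blue [312  97  21  21 279] [321.9 107. ] [0.662  0.0822 0.2036]
blue [285 110  22  21 281] [295.7 119.9] [0.6353 0.139  0.2032]
orange [306 155   7  10  36] [308.3 160.1] [0.5522 0.1129 0.1729]
pink [0.688 0.358 0.14 ]
yel [0.451 0.366 0.139]
grn [0.328 0.291 0.065]
blk [0.286 0.406 0.089]
riser [0.527 0.267 0.075]
traymid [0.504 0.002 0.08 ]
```

View pics/topz.png

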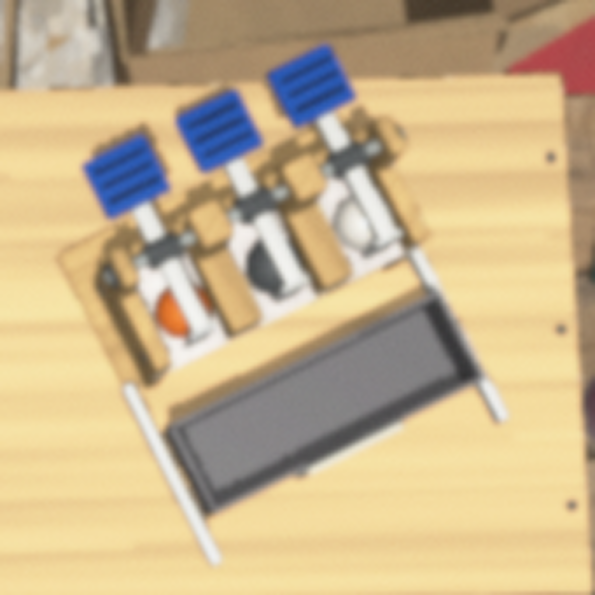

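Run:
```python
from h import *
P=np.concatenate([cloud(load(n))[load(n)["z_map"]>0] for n in ("top0","scene0")])
# height map max in 8cm cells
xs=np.arange(0.1,1.1,.08); ys=np.arange(-0.7,0.5,.08)
print("y:",ys.round(2))
for x in xs[::-1]:
    print(round(x,2),[ (round(float(P[m][:,2].max()),2) if (m:=(abs(P[:,0]-x)<.04)&(abs(P[:,1]-y)<.04)).sum()>3 else None) for y in ys])
s=load("top0");P=cloud(s)
blue=np.array([[.6353,.139],[.662,.0822],[.6886,.0246]])
d=blue[0]-blue[2];ey=d/np.linalg.norm(d);ex=np.array([ey[1],-ey[0]])
o=blue.mean(0)-.105*ex
print("yaw",np.degrees(np.arctan2(ex[1],ex[0])),o,ex,ey)
# tray points: rack-frame coords
Q=P[...,:2]-o; X=Q@ex;Y=Q@ey;Z=P[...,2]-.075
for y in (-.05,0,.05):
    m=(abs(Y-y)<.006)&(X<.0)&(X>-.2)&(Z>-.01)
    i=np.argsort(X[m]); print(y,[(round(a*1e3),round(b*1e3)) for a,b in zip(X[m][i],Z[m][i])][::2])
m=(abs(X+.09)<.02)&(Z>.03)&(abs(Y)<.13);print("rim y",Y[m].min(),Y[m].max(),Z[m].max())
```

```text
y: [-0.7  -0.62 -0.54 -0.46 -0.38 -0.3  -0.22 -0.14 -0.06  0.02  0.1   0.18
  0.26  0.34  0.42]
1.06 [None, -0.11, -0.11, -0.11, 0.13, 0.01, 0.01, 0.07, 0.07, 0.07, 0.07, -0.1, 0.48, 0.36, -0.01]
0.98 [None, None, -0.11, -0.1, -0.11, 0.02, 0.0, -0.13, -0.31, -0.31, 0.06, -0.1, 0.49, 0.36, -0.01]
0.9 [None, None, -0.1, -0.1, -0.1, 0.02, -0.0, -0.06, -0.31, -0.17, 0.49, -0.1, 0.5, 0.36, -0.0]
0.82 [0.41, 0.42, 0.43, 0.44, 0.45, 0.46, 0.47, 0.47, 0.48, 0.49, 0.5, 0.51, 0.52, 0.53, 0.54]
0.74 [0.42, 0.42, 0.37, 0.37, 0.45, 0.46, 0.37, 0.36, 0.49, 0.49, 0.5, 0.36, 0.53, 0.53, 0.54]
0.66 [0.43, 0.0, None, None, 0.16, 0.16, 0.16, 0.08, 0.21, 0.21, 0.21, 0.21, 0.08, 0.15, 0.14]
0.58 [0.45, None, None, None, 0.15, 0.16, 0.16, 0.08, 0.2, 0.21, 0.21, 0.21, 0.08, 0.08, 0.08]
0.5 [0.44, -0.54, 0.22, 0.24, 0.24, 0.21, 0.24, 0.1, 0.14, 0.14, 0.2, 0.08, 0.08, 0.15, 0.15]
0.42 [0.23, 0.21, 0.22, 0.2, 0.22, 0.23, 0.22, 0.08, 0.08, 0.14, 0.13, 0.08, 0.08, 0.15, 0.14]
0.34 [None, None, 0.2, 0.22, 0.23, 0.21, 0.23, 0.08, 0.08, 0.08, 0.08, 0.08, 0.08, 0.08, 0.09]
0.26 [None, None, None, 0.19, 0.21, 0.23, 
[... 6758 characters left out ...]
, (-53, 7), (-52, 7), (-52, 5), (-51, 2), (-50, 5), (-49, 5), (-48, 2), (-47, 5), (-46, 5), (-45, 6), (-44, 6), (-43, 6), (-42, 46), (-42, 22), (-42, 47), (-40, 45), (-40, 50), (-40, 47), (-38, 45), (-35, -5), (-34, 2), (-33, -1), (-32, 1), (-31, 2), (-31, 0), (-29, -2), (-28, -4), (-28, 2), (-26, 2), (-25, 0), (-24, 0), (-22, 0), (-21, 1), (-20, -1), (-19, 2), (-18, 2), (-17, -1), (-16, -3), (-15, -2), (-14, -4), (-14, 1), (-12, -2), (-11, 1), (-10, 1), (-9, 1), (-9, 64), (-9, -3), (-8, 2), (-8, 61), (-7, 0), (-7, 62), (-6, 2), (-6, 62), (-6, -1), (-5, 4), (-5, 63), (-4, 63), (-4, 60), (-3, 63), (-2, 98), (-1, 65), (-1, 64)]
rim y -0.10137404063985615 0.09946646139101331 0.06283434965268526
```

```bash
cat >> h.py <<'E'
from scipy.spatial.transform import Rotation as R
O=np.array([.5668,.0376]);YAW=25.0
EX=np.array([np.cos(np.radians(25)),np.sin(np.radians(25))]);EY=np.array([-EX[1],EX[0]])
def rk(x,y,z): return np.r_[O+x*EX+y*EY,z+.075]
def delta(o,p,yaw=YAW):
    """row numbers from current pose to world p, tool down, tool x at yaw"""
    r=R.from_rotvec(o["eef_rot"]); c,s_=np.cos(np.radians(yaw)),np.sin(np.radians(yaw))
    t=R.from_matrix(np.array([[c,s_,0],[s_,-c,0],[0,0,-1]]))
    w=(r.inv()*t).as_rotvec()/(2*np.pi); d=r.inv().apply(np.asarray(p)-o["position"])/.4
    return np.r_[w,d].round(4)
def show(o): print("t",round(float(o["t"]),2),"pos",o["position"].round(4),"rot",o["eef_rot"].round(3),"F",o["force"].round(2),"gap",round(float(o["finger_gap"]),4),"q",o["qpos"].round(2))
E
python3 - <<'E'
from h import *
from bench import *
P=np.concatenate([cloud(load(n))[load(n)["z_map"]>0] for n in ("top0","scene0")])
for y in np.arange(-.2,.35,.05):
    m=(abs(P[:,1]-y)<.025)&(P[:,2]>.25)&(P[:,0]>.5)&(P[:,0]<.85); i=P[m][:,0].argmin(); print(round(y,2),P[m][i].round(3))
o=get_obs();show(o)
print("lift",delta(o,o["position"]+[0,0,.13])); 
for p in ([.293,-.58,.36],[.45,-.35,.36],[.45,-.02,.36]): print(p,delta(o,p))
E
```

```text
-0.2 [ 0.744 -0.204  0.333]
-0.15 [ 0.746 -0.17   0.355]
-0.1 [ 0.747 -0.096  0.338]
-0.05 [ 0.745 -0.047  0.332]
-0.0 [ 0.747 -0.001  0.348]
0.05 [0.745 0.037 0.324]
0.1 [0.747 0.098 0.338]
0.15 [0.746 0.159 0.344]
0.2 [0.747 0.201 0.354]
0.25 [0.748 0.233 0.344]
0.3 [0.741 0.295 0.41 ]
t 0.1 pos [ 0.2928 -0.5796  0.2286] rot [-3.054e+00 -7.280e-01  1.000e-03] F [0.33 0.72 0.67] gap 0.0931 q [ 1.08  0.62 -0.01  1.42  0.01  1.1  -0.04]
lift [-0.0004  0.      0.005  -0.     -0.0007 -0.325 ]
[0.293, -0.58, 0.36] [-4.000e-04  0.000e+00  5.000e-03 -1.000e-04  5.000e-04 -3.285e-01]
[0.45, -0.35, 0.36] [-4.000e-04  0.000e+00  5.000e-03  6.096e-01 -3.357e-01 -3.277e-01]
[0.45, -0.02, 0.36] [-4.000e-04  0.000e+00  5.000e-03  9.817e-01 -1.072e+00 -3.261e-01]
```

carry_out(deltas=[[0,0,0,0,0,-0.15,1],[0,0,0.005,0,0,-0.33,1],[0,0,0.005,0.13,-0.08,-0.33,1],[0,0,0.005,0.26,-0.15,-0.33,1],[0,0,0.005,0.38,-0.22,-0.33,1]], newtons=20)

```text
t: 0.72
position: [0.3901, -0.431, 0.3614]
eef_rot: [-3.066, -0.681, -0.0]
force: [0.3, -0.4, 0.3]
finger_gap: 0.0478
```

Run:
```python
from h import *
from bench import *
o=get_obs();show(o)
for p in ([.45,-.35,.36],[.45,-.02,.36],rk(-.14,0,.2)): print(p,delta(o,p))
```

```text
t 0.72 pos [ 0.3901 -0.431   0.3614] rot [-3.066 -0.681 -0.   ] F [ 0.31 -0.4   0.27] gap 0.0478 q [ 0.82  0.41 -0.03  1.41  0.01  1.33 -0.35]
[0.45, -0.35, 0.36] [-1.000e-04 -1.000e-04  1.000e-04  2.214e-01 -1.201e-01  3.700e-03]
[0.45, -0.02, 0.36] [-1.000e-04 -1.000e-04  1.000e-04  5.705e-01 -8.676e-01  4.300e-03]
[ 0.43991691 -0.02156656  0.275     ] [-1.000e-04 -1.000e-04  1.000e-04  5.459e-01 -8.745e-01  2.168e-01]
```

carry_out(deltas=[[0,0,0,0.11,-0.06,0,1],[0,0,0,0.22,-0.12,0,1],[0,0,0,0.28,-0.25,0,1],[0,0,0,0.34,-0.38,0,1],[0,0,0,0.4,-0.51,0,1]])

```text
t: 1.35
position: [0.4474, -0.1785, 0.3612]
eef_rot: [-3.066, -0.68, 0.001]
force: [1.3, -0.3, 0.5]
finger_gap: 0.0011
```

Run:
```python
from h import *
from bench import *
o=get_obs();show(o)
for p in (rk(-.14,0,.2),rk(-.14,0,.036)): print(p,delta(o,p))
```

```text
t 1.35 pos [ 0.4474 -0.1785  0.3612] rot [-3.066e+00 -6.800e-01  1.000e-03] F [ 1.3  -0.27  0.49] gap 0.0011 q [ 0.43  0.24 -0.12  1.66  0.03  1.24 -0.83]
[ 0.43991691 -0.02156656  0.275     ] [-1.000e-04  1.000e-04  0.000e+00  1.489e-01 -3.633e-01  2.158e-01]
[ 0.43991691 -0.02156656  0.111     ] [-1.000e-04  1.000e-04  0.000e+00  1.491e-01 -3.630e-01  6.258e-01]
```

carry_out(deltas=[[0,0,0,0.05,-0.12,0.03,1],[0,0,0,0.1,-0.24,0.1,1],[0,0,0,0.15,-0.36,0.21,1],[0,0,0,0.15,-0.36,0.32,1],[0,0,0,0.15,-0.36,0.4,1]])

```text
t: 1.98
position: [0.4401, -0.0236, 0.1998]
eef_rot: [-3.065, -0.684, 0.004]
force: [0.3, -1.0, 0.0]
finger_gap: 0.0002
```

Run:
```python
from h import *
from bench import *
o=get_obs();show(o)
for n in ("scene","top"):
    s=snapshot(n); c=s["color"][:,:,::-1]
    c=c[80:240,200:400] if n=="scene" else c[70:240,240:430]
    cv2.imwrite(f"pics/{n}1.png",cv2.resize(c,None,fx=4 if n=="scene" else 3.5,fy=3.5,interpolation=cv2.INTER_CUBIC))
for p in (rk(-.14,0,.036),): print(p,delta(o,p))
```

```text
t 1.98 pos [ 0.4401 -0.0236  0.1998] rot [-3.065 -0.684  0.004] F [ 0.35 -1.01  0.04] gap 0.0002 q [ 0.16  0.34 -0.21  2.03  0.1   0.78 -1.24]
[ 0.43991691 -0.02156656  0.111     ] [-2.000e-04  4.000e-04  4.000e-04  2.300e-03 -4.400e-03  2.219e-01]
```

View pics/scene1.png

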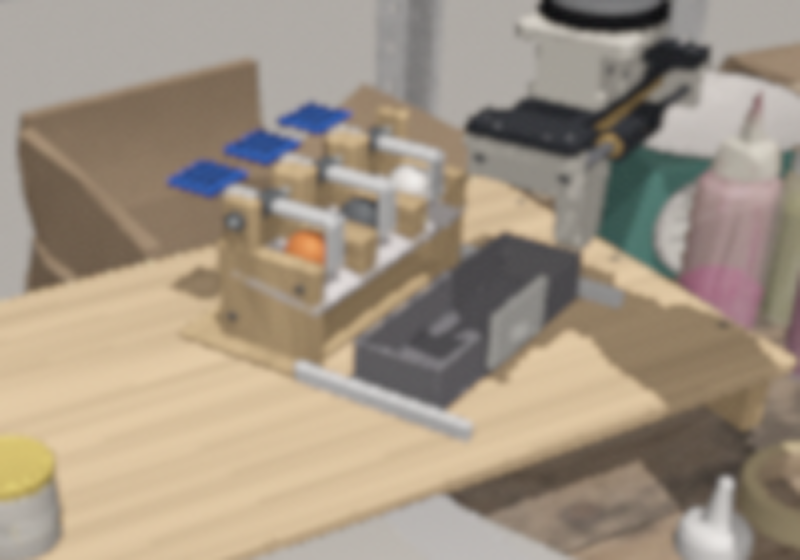

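Run:
```python
from h import *
from bench import *
o=get_obs(); s=snapshot("scene")
for p in (o["position"]-[0,0,.011], rk(-.1095,0,.033), rk(-.1095,0,.059),rk(.105,.064,.128)):
    u=proj(s,p)[0]; print(p.round(3),u.round(1),"crop",((u-[200,80])*[4,3.5]).round(0))
```

```text
[ 0.438 -0.024  0.188] [343.  149.4] crop [572. 243.]
[ 0.468 -0.009  0.108] [328.7 171.6] crop [515. 321.]
[ 0.468 -0.009  0.134] [329.4 163.5] crop [518. 292.]
[0.635 0.14  0.203] [250.2 128.6] crop [201. 170.]
```

View pics/top1.png

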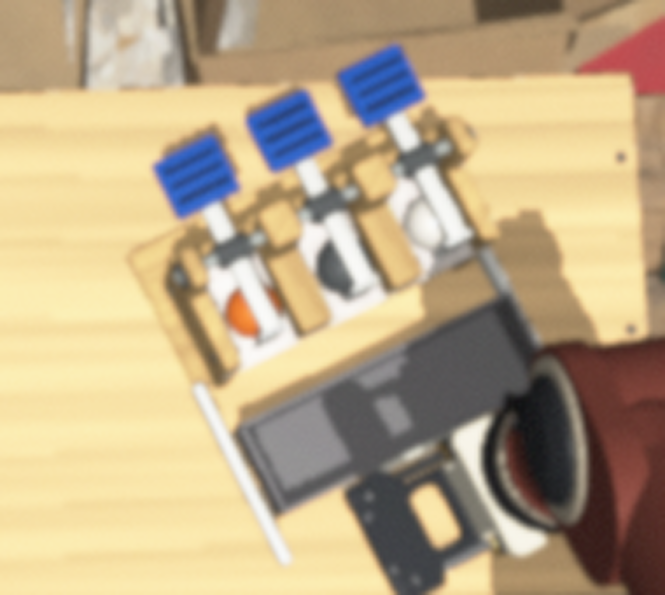

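The finger tip appears at (572,243) in the scene crop, exactly where it projects, so it's in front of the plate and above it. Next I'll lower it.

carry_out(deltas=[[0,0,0,0,-0.004,0.08,1],[0,0,0,0,-0.004,0.16,1],[0,0,0,0,-0.004,0.22,1],[0,0,0,0.02,-0.004,0.22,1]])

```text
t: 2.62
position: [0.448, -0.0202, 0.1138]
eef_rot: [3.067, 0.678, -0.002]
force: [-0.3, -0.5, -0.5]
finger_gap: 0.0005
```

Run:
```python
from h import *
from bench import *
o=get_obs();show(o)
for p in (rk(-.117,0,.036),rk(-.085,0,.036)): print(p,delta(o,p))
```

```text
t 2.62 pos [ 0.448  -0.0202  0.1138] rot [ 3.067e+00  6.780e-01 -2.000e-03] F [-0.27 -0.47 -0.52] gap 0.0005 q [ 0.12  0.49 -0.17  2.11  0.16  0.55 -1.3 ]
[ 0.46076199 -0.01184634  0.111     ] [-0.      0.0002 -0.0002  0.0378 -0.0056  0.007 ]
[0.48976384 0.00167745 0.111     ] [-0.      0.0002 -0.0002  0.1178 -0.0057  0.0069]
```

carry_out(deltas=[[0,0,0,0.03,-0.005,0.005,1],[0,0,0,0.055,-0.005,0.005,1],[0,0,0,0.08,-0.005,0.005,1],[0,0,0,0.1,-0.005,0.005,1],[0,0,0,0.112,-0.005,0.005,1]])

```text
t: 3.25
position: [0.4859, 0.0002, 0.1115]
eef_rot: [3.067, 0.679, -0.009]
force: [-8.4, -4.5, 6.5]
finger_gap: 0.0005
```

Run:
```python
from h import *
from bench import *
o=get_obs();show(o)
print(delta(o,rk(-.085,0,.036)), "rack xy",(o["position"][:2]-O)@EX)
```

```text
t 3.25 pos [4.859e-01 2.000e-04 1.115e-01] rot [ 3.067  0.679 -0.009] F [-8.41 -4.46  6.5 ] gap 0.0005 q [ 0.07  0.54 -0.17  2.02  0.15  0.6  -1.34]
[-0.0001  0.0009 -0.0001  0.0104  0.0006  0.0013] rack xy -0.08914266468001845
```

carry_out(deltas=[[0,0,0,0.006,0,0,1],[0,0,0,0.012,0,0,1],[0,0,0,0.012,0,0,1]])

```text
t: 3.62
position: [0.4857, 0.0002, 0.1109]
eef_rot: [3.066, 0.677, -0.023]
force: [-10.0, -5.0, 7.8]
finger_gap: 0.0007
```

Run:
```python
from h import *
from bench import *
o=get_obs();show(o)
print(delta(o,rk(-.085,0,.036)), "rack xy",(o["position"][:2]-O)@EX)
s=snapshot("top");P=cloud(s)
Q=P[...,:2]-O; X=Q@EX;Y=Q@EY;Z=P[...,2]-.075
for y in (.05,.07,.085):
    m=(abs(Y-y)<.006)&(X<.0)&(X>-.13)&(Z>.035)&(Z<.055); print(y,np.sort((X[m]*1e3).round()))
```

```text
t 3.62 pos [4.857e-01 2.000e-04 1.109e-01] rot [ 3.066  0.677 -0.023] F [-10.02  -5.01   7.82] gap 0.0007 q [ 0.06  0.54 -0.16  2.01  0.15  0.61 -1.34]
[-0.0003  0.0023 -0.0003  0.0108  0.0009 -0.0004] rack xy -0.08931916356414633
0.05 [-11. -11. -11. -11. -10. -10.  -9.  -9.  -9.]
0.07 [-11. -11. -11. -10. -10.  -9.  -9.  -9.]
0.085 [-73. -73. -73. -72. -72. -71. -71. -71. -70. -70. -70. -69. -69. -11.
 -11. -11. -10. -10.  -9.  -9.  -9.]
```

carry_out(deltas=[[0,0,0,-0.04,0,0,1],[0,0,0,-0.07,0,-0.04,1],[0,0,0,-0.07,0,-0.18,1],[0,0,0,-0.07,0,-0.33,1],[0,0,0,-0.07,0,-0.47,1]])

```text
t: 4.3
position: [0.4675, -0.0082, 0.3021]
eef_rot: [-3.066, -0.682, -0.005]
force: [1.4, -0.1, -0.1]
finger_gap: 0.0004
```

Run:
```python
from h import *
from bench import *
o=get_obs();show(o)
for p in (rk(.105,.064,.225),rk(.105,.064,.15)): print(p,delta(o,p))
s=snapshot("top");P=cloud(s)
cv2.imwrite("pics/top2.png",cv2.resize(s["color"][70:240,240:430,::-1],None,fx=3.5,fy=3.5,interpolation=cv2.INTER_CUBIC))
Q=P[...,:2]-O; X=Q@EX;Y=Q@EY;Z=P[...,2]-.075
for y in (.05,.07,.085):
    m=(abs(Y-y)<.006)&(X<.0)&(X>-.13)&(Z>.035)&(Z<.055); print(y,np.sort((X[m]*1e3).round()))
```

```text
t 4.3 pos [ 0.4675 -0.0082  0.3021] rot [-3.066 -0.682 -0.005] F [ 1.37 -0.08 -0.11] gap 0.0004 q [ 0.14  0.26 -0.22  1.81  0.06  1.07 -1.24]
[0.63491475 0.13997862 0.3       ] [ 1.000e-04 -5.000e-04  2.000e-04  5.360e-01 -1.582e-01  7.000e-03]
[0.63491475 0.13997862 0.225     ] [ 1.000e-04 -5.000e-04  2.000e-04  5.354e-01 -1.583e-01  1.945e-01]
0.05 [-73. -73. -73. -72. -72. -71. -70. -70. -70. -11. -11. -11. -11. -10.
 -10.  -9.  -9.  -9.]
0.07 [-73. -73. -73. -72. -72. -71. -71. -70. -70. -69. -69. -11. -11. -11.
 -10. -10.  -9.  -9.  -9.]
0.085 [-73. -73. -73. -72. -72. -71. -71. -70. -70. -69. -69. -11. -11. -11.
 -10. -10.  -9.  -9.  -9.]
```

View pics/top2.png

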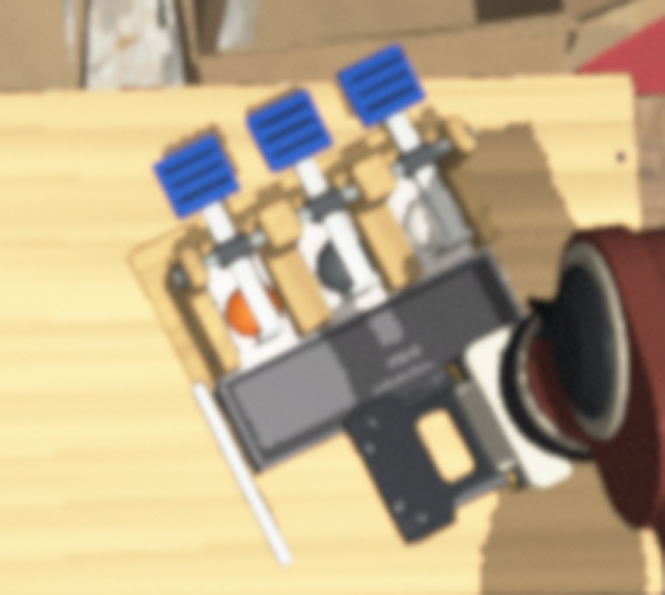

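In the top crop the tray sits flush against the rack and stayed there when I backed off: its rims are at −73..−69 and −11..−9 mm, 31 mm further in than at the start. Next I'll move over the left paddle.

carry_out(deltas=[[0,0,0,0.12,-0.04,0,1],[0,0,0,0.24,-0.08,0,1],[0,0,0,0.36,-0.12,0,1],[0,0,0,0.48,-0.15,0,1],[0,0,0,0.535,-0.158,0.02,1]])

```text
t: 4.97
position: [0.6359, 0.1429, 0.2912]
eef_rot: [-3.063, -0.685, -0.005]
force: [0.2, -0.2, 0.6]
finger_gap: 0.0004
```

Run:
```python
from h import *
from bench import *
o=get_obs();show(o)
for z in (.15,.139,.116,.112): print(z,delta(o,rk(.104,.064,z)))
s=snapshot("scene")
cv2.imwrite("pics/scene3.png",cv2.resize(s["color"][40:200,180:380,::-1],None,fx=4,fy=3.5,interpolation=cv2.INTER_CUBIC))
```

```text
t 4.97 pos [0.6359 0.1429 0.2912] rot [-3.063 -0.685 -0.005] F [ 0.16 -0.22  0.59] gap 0.0004 q [-0.12  0.58 -0.24  1.32  0.13  1.25 -1.49]
0.15 [-0.0004 -0.0006  0.0006 -0.0085  0.006   0.1654]
0.139 [-0.0004 -0.0006  0.0006 -0.0086  0.0061  0.1929]
0.116 [-0.0004 -0.0006  0.0006 -0.0088  0.0062  0.2504]
0.112 [-0.0004 -0.0006  0.0006 -0.0088  0.0062  0.2604]
```

View pics/scene3.png

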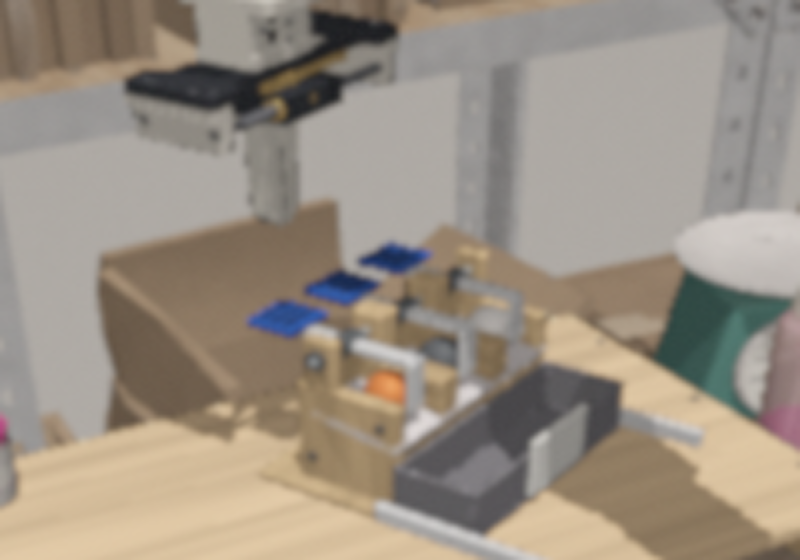

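In the scene crop the closed fingers at (275,215) hang straight above the left blue paddle at (285,317). Next I'll press.

carry_out(deltas=[[0,0,0,-0.009,0.006,0.1,1],[0,0,0,-0.009,0.006,0.17,1],[0,0,0,-0.009,0.006,0.2,1],[0,0,0,-0.009,0.006,0.235,1],[0,0,0,-0.009,0.006,0.262,1]])

```text
t: 5.65
position: [0.6344, 0.1363, 0.1932]
eef_rot: [-3.067, -0.68, -0.015]
force: [-6.1, -2.1, 35.7]
finger_gap: 0.0007
```

Run:
```python
from h import *
from bench import *
o=get_obs();show(o);print(delta(o,rk(.104,.064,.112)))
s=snapshot("scene")
cv2.imwrite("pics/scene4.png",cv2.resize(s["color"][40:200,180:380,::-1],None,fx=4,fy=3.5,interpolation=cv2.INTER_CUBIC))
```

```text
t 5.65 pos [0.6344 0.1363 0.1932] rot [-3.067 -0.68  -0.015] F [-6.11 -2.13 35.68] gap 0.0007 q [-0.12  0.65 -0.23  1.48  0.16  1.02 -1.51]
[ 0.0002 -0.0015 -0.      0.0025 -0.0079  0.0156]
```

View pics/scene4.png

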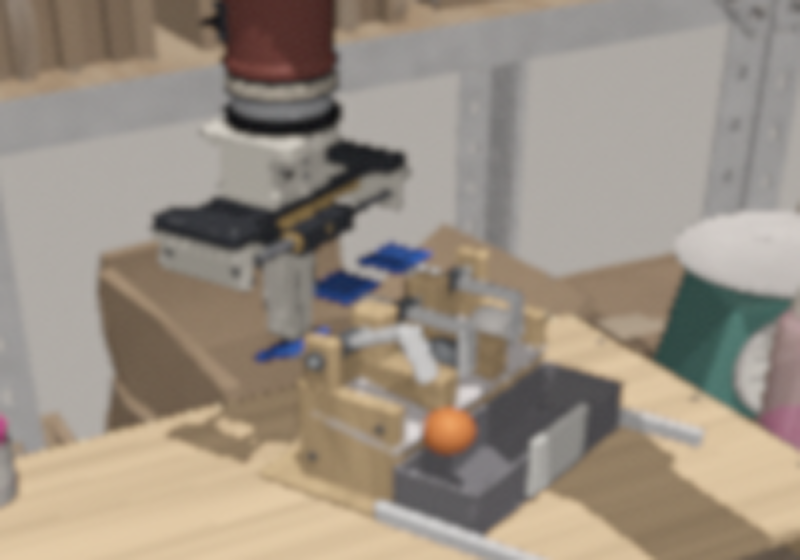

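The left paddle is on its stop (36 N), its gate is up, and the orange ball at (450,430) is dropping into the tray. I'll ease off a little and keep it held down.

carry_out(deltas=[[0,0,0,0,0,-0.006,1],[0,0,0,0,0,-0.006,1],[0,0,0,0,0,-0.006,1],[0,0,0,0,0,-0.006,1],[0,0,0,0,0,-0.006,1]])

```text
t: 6.32
position: [0.6359, 0.1368, 0.1938]
eef_rot: [-3.066, -0.68, -0.021]
force: [1.6, 0.5, 8.2]
finger_gap: 0.0004
```

Run:
```python
from h import *
from bench import *
o=get_obs();show(o)
s=snapshot("scene")
cv2.imwrite("pics/scene5.png",cv2.resize(s["color"][40:200,180:380,::-1],None,fx=4,fy=3.5,interpolation=cv2.INTER_CUBIC))
```

```text
t 6.33 pos [0.6359 0.1368 0.1938] rot [-3.066 -0.68  -0.021] F [1.61 0.53 8.16] gap 0.0004 q [-0.12  0.65 -0.23  1.48  0.16  1.02 -1.51]
```

View pics/scene5.png

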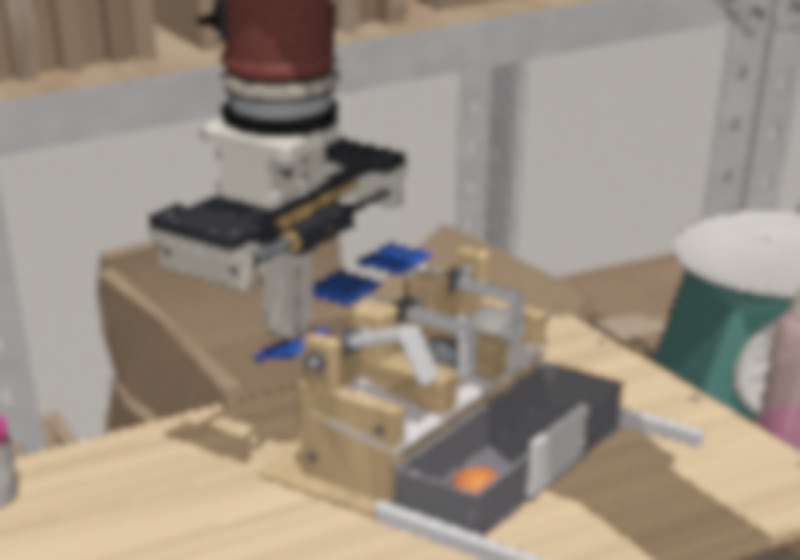

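The orange ball at (474,480) now lies in the tray, and the paddle is still held down at 8 N. I'll release it gently and rise clear.

carry_out(deltas=[[0,0,0,0,0,-0.03,1],[0,0,0,0,0,-0.06,1],[0,0,0,0,0,-0.11,1],[0,0,0,0,0,-0.18,1],[0,0,0,0,0,-0.25,1]])

```text
t: 7.0
position: [0.6305, 0.1349, 0.2898]
eef_rot: [-3.067, -0.68, 0.005]
force: [0.8, -0.7, -0.3]
finger_gap: 0.0003
```

carry_out(deltas=[[0,0,0,-0.1,0,0,1],[0,0,0,-0.2,0,0,1],[0,0,0,-0.3,0,0,1],[0,0,0,-0.4,0,0,1],[0,0,0,-0.4,0,0,1]])

```text
t: 7.62
position: [0.4835, 0.0659, 0.2895]
eef_rot: [3.067, 0.677, -0.005]
force: [0.3, -0.3, 0.7]
finger_gap: 0.0003
```

carry_out(deltas=[[0,0,0,0,0.1,0,1],[0,0,0,0,0.2,0,1],[0,0,0,0,0.3,0,1],[0,0,0,0,0.4,0,1],[0,0,0,0,0.4,0,1]])

```text
t: 8.25
position: [0.5552, -0.0813, 0.2885]
eef_rot: [3.068, 0.67, -0.002]
force: [-0.8, -0.1, -0.0]
finger_gap: 0.0001
```

Run:
```python
from h import *
from bench import *
o=get_obs();show(o)
s=snapshot("scene")
cv2.imwrite("pics/scene6.png",cv2.resize(s["color"][40:200,180:380,::-1],None,fx=4,fy=3.5,interpolation=cv2.INTER_CUBIC))
def org(s):
    hsv=cv2.cvtColor(s["color"],cv2.COLOR_RGB2HSV);P=cloud(s)
    m=(hsv[...,0]>3)&(hsv[...,0]<13)&(hsv[...,1]>170)&(hsv[...,2]>140); Q=P[...,:2]-O; X=Q@EX;Y=Q@EY; m&=(abs(X)<.12)&(abs(Y)<.12)
    print("orange rack",np.median(X[m]).round(4),np.median(Y[m]).round(4),(P[m][:,2].max()-.075).round(3))
    return X,Y,P[...,2]-.075
org(s)
s=snapshot("top");X,Y,Z=org(s)
cv2.imwrite("pics/top6.png",cv2.resize(s["color"][70:240,240:430,::-1],None,fx=3.5,fy=3.5,interpolation=cv2.INTER_CUBIC))
m=(abs(Y-.085)<.006)&(X<.0)&(X>-.13)&(Z>.035)&(Z<.055); print(np.sort((X[m]*1e3).round()))
for y in(.064,0,-.064):
    m=(abs(Y-y)<.012)&(abs(X-.105)<.012); print("paddle z",np.median(Z[m]).round(4))
```

```text
t 8.25 pos [ 0.5552 -0.0813  0.2885] rot [ 3.068e+00  6.700e-01 -2.000e-03] F [-0.75 -0.08 -0.03] gap 0.0001 q [ 0.24  0.43 -0.2   1.59  0.09  1.13 -1.12]
  return _methods._mean(a, axis=axis, dtype=dtype,
  ret = ret.dtype.type(ret / rcount)
Traceback (most recent call last):
ValueError: zero-size array to reduction operation maximum which has no identity
```

View pics/scene6.png

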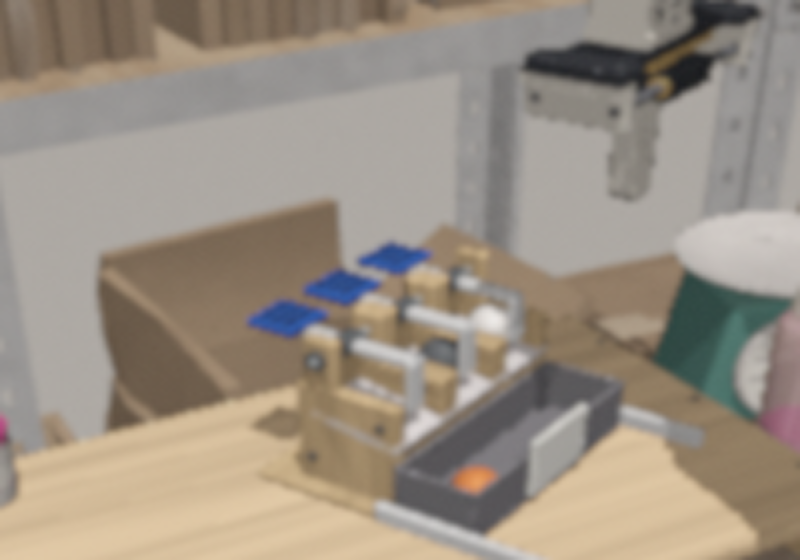

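The scene crop shows all three gates down, the white and steel balls behind theirs, and the orange ball at (474,480) in the tray. My colour mask found no pixels in this view, so I'll widen it and check from the top.

Run:
```python
from h import *
from bench import *
s0=load("top0")
for k in range(2):
    s=snapshot("top");P=cloud(s);Q=P[...,:2]-O; X=Q@EX;Y=Q@EY;Z=P[...,2]-.075
    hsv=cv2.cvtColor(s["color"],cv2.COLOR_RGB2HSV)
    m=(hsv[...,0]<18)&(hsv[...,1]>140)&(hsv[...,2]>90)&(X>-.075)&(X<-.005)&(abs(Y)<.1)
    print("orange rack",m.sum(),np.median(X[m]).round(4),np.median(Y[m]).round(4),Z[m].max().round(3))
cv2.imwrite("pics/top6.png",cv2.resize(s["color"][70:240,240:430,::-1],None,fx=3.5,fy=3.5,interpolation=cv2.INTER_CUBIC))
m=(abs(Y-.085)<.006)&(X<.0)&(X>-.13)&(Z>.035)&(Z<.055); print("rims",np.sort((X[m]*1e3).round()))
for y in(.064,0,-.064):
    m=(abs(Y-y)<.012)&(abs(X-.105)<.012); print("paddle z",np.median(Z[m]).round(4))
P0=cloud(s0)
for nm,(u,v) in dict(pink=(197,107),yel=(195,211),grn=(232,264),blk=(182,284)).items():
    print(nm,np.abs(s["color"][v-15:v+16,u-15:u+16].astype(int)-s0["color"][v-15:v+16,u-15:u+16]).mean().round(2))
```

```text
orange rack 520 -0.0511 -0.0679 0.577
orange rack 556 -0.0513 -0.0704 0.576
rims [-73. -73. -73. -72. -72. -71. -71. -71. -70. -70. -11. -11. -11. -11.
 -10. -10.  -9.  -9.]
paddle z 0.1273
paddle z 0.1271
paddle z 0.1272
pink 7.09
yel 7.26
grn 8.71
blk 4.91
```

View pics/top6.png

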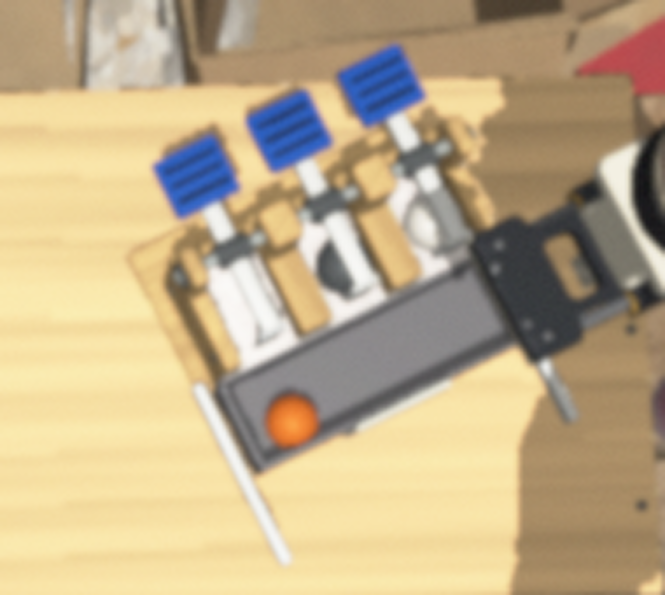

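The ball rests at (290,420) in the tray, the rims haven't moved, and all three paddles are at rest height (127 mm). The mask's "orange" median landed on the red arm (z 0.58), so I'm discarding that number. I'll confirm the ball with a limit on height, then hand in.

Run:
```python
from h import *
from bench import *
r=[]
for k in range(3):
    s=snapshot("top");P=cloud(s);Q=P[...,:2]-O; X=Q@EX;Y=Q@EY;Z=P[...,2]-.075
    hsv=cv2.cvtColor(s["color"],cv2.COLOR_RGB2HSV)
    m=(hsv[...,0]<18)&(hsv[...,1]>140)&(hsv[...,2]>90)&(X>-.075)&(X<-.005)&(abs(Y)<.1)&(Z<.08)
    r.append([X[m].mean(),Y[m].mean(),Z[m].max()])
print(np.round(r,4)); show(get_obs())
if np.ptp(np.array(r)[:,:2],axis=0).max()<.002 and max(q[2] for q in r)<.05: print(sign_off())
```

```text
[[-0.051   0.065   0.046 ]
 [-0.0508  0.0651  0.0453]
 [-0.0509  0.065   0.0443]]
t 8.55 pos [ 0.5541 -0.0758  0.2895] rot [-3.065 -0.684 -0.   ] F [-0.27 -0.18  0.58] gap 0.0005 q [ 0.23  0.43 -0.2   1.6   0.09  1.13 -1.12]
the job is handed in; nothing more can be done
None
```

The job is handed in: the orange ball lies at rest in the catch tray, the tray is home and all three gates are down. I pushed the tray 31 mm onto its end stop with the closed fingertips. Then I pressed the left (+y) paddle to its stop, held it until the ball was in the tray, let it up and moved clear.

**Last checks before handing in:**
- **Ball:** it was in the tray at rack x −51 mm, y +65 mm, and moved less than 1 mm over three pictures.
- **Tray:** its rims were at the same place as when it was on its stop.
- **Gates:** all three paddles were back at about 127 mm, against 128 mm at rest.
- **White and steel balls:** the pictures show both still behind their gates. I did not measure their positions in numbers.
- **Jars:** I never went near them, and comparing their picture patches before and after gave only small differences.
- **Robot:** it was touching nothing (force under 1 N). The job took about 8.6 s of the 42 s.

**What disagreed:**
- **Colour mask:** two of my ball checks failed before the last one. The first found no orange pixels, and the second picked up the red arm instead, so I limited the height for the final check.
- **Press force:** the press briefly reached 36 N on the fingertips at the stop. I then eased it to about 8 N while holding.

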